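Clear and erect a folding pastry tray

TASK

A cardboard tray lies on the worktop with only its back wall folded up, and a spice jar has been left standing on its base. First take the jar off and stand it upright on the bare worktop beside the tray; then fold up the front, left and right walls so that all four walls stand upright and the tray is an empty open box sitting flat on the worktop. Do not knock the jar over or disturb the other things on the worktop.

Things in the scene. Friction and masses are not known exactly. Their poses are not given: they have to be found in the camera images.
- carton: folding tray of plain brown cardboard, white inside, loose on the worktop, about 0.4 kg (slides if pushed hard). Origin: centre of the underside of its flat base, 130 mm along its x, 120 mm along its y, 4 mm thick. Its -x side (front) faces roughly to the robot; +x back, +y left, -y right. A wall is creased (hinged) along each of the four edges of the base, 4 mm above the worktop.
- wall_front (a joint): fold angle of the front wall in rad: 0 lying flat outward on the worktop, 1.57 upright, 2.1 at most (leaning inward). It starts part raised, between 0.6 and 0.95, its free edge 36 mm or more above the worktop.
- wall_left (a joint): fold angle of the left wall in rad: 0 lying flat outward on the worktop, 1.57 upright, 2.1 at most (leaning inward). It starts part raised, between 0.6 and 0.95, its free edge 36 mm or more above the worktop.
- wall_right (a joint): fold angle of the right wall in rad: 0 lying flat outward on the worktop, 1.57 upright, 2.1 at most (leaning inward). It starts part raised, between 0.6 and 0.95, its free edge 36 mm or more above the worktop.
- wall_back (a joint): fold angle of the back wall in rad: 0 lying flat outward on the worktop, 1.57 upright, 2.1 at most (leaning inward). It starts upright.
- front_edge (a point): middle of the free edge of the front wall, half way through its thickness. The wall is 4 mm thick, 62 mm high from crease to free edge, 116 mm long (24 mm shorter in its top 20 mm); its crease lies 65 mm from the tray's centre and it stands just outside the base. The crease is stiff (0.035 N m, half a newton at the free edge): the wall stays where it is left.
- left_edge (a point): middle of the free edge of the left wall, half way through its thickness. The wall is 4 mm thick, 62 mm high from crease to free edge, 126 mm long (24 mm shorter in its top 20 mm); its crease lies 60 mm from the tray's centre and it stands just outside the base. The crease is stiff (0.035 N m, half a newton at the free edge): the wall stays where it is left.
- right_edge (a point): middle of the free edge of the right wall, half way through its thickness. The wall is 4 mm thick, 62 mm high from crease to free edge, 126 mm long (24 mm shorter in its top 20 mm); its crease lies 60 mm from the tray's centre and it stands just outside the base. The crease is stiff (0.035 N m, half a newton at the free edge): the wall stays where it is left.
- back_edge (a point): middle of the free edge of the back wall, half way through its thickness. The wall is 4 mm thick, 62 mm high from crease to free edge, 116 mm long (24 mm shorter in its top 20 mm); its crease lies 65 mm from the tray's centre and it stands just outside the base. The crease is stiff (0.035 N m, half a newton at the free edge): the wall stays where it is left.
- jar: round glass spice jar with green cap, standing upright on the tray's base, 46 mm diameter, 106 mm high, 0.11 kg. Origin: centre of its underside; z along its axis, up.
- tin: bystander: closed food tin, 76 mm diameter, 110 mm high, standing. Origin: centre of its underside.
- cup: bystander: steel measuring cup with a strap handle on its +y side, 79 x 105 x 79 mm. Origin: centre of its underside.
- shaker: bystander: churn-shaped shaker, 64 mm diameter, 116 mm high, standing. Origin: centre of its underside.
- lemon: bystander: yellow lemon, 71 x 53 x 51 mm, lying. Origin: centre of its underside.
There are look-alikes about, which are no part of the job. There is more than one size of the jar; the one meant has the size given above.

How it is judged (in metres and radians):
On the way:
1. the jar stands upright on the bare worktop beside the tray, released, while the front, left and right walls are still down (under 1.3 rad) (angle between jar's own z axis and vertical below 0.1 rad and height (world z) of jar below 0.0025 m and horizontal distance between jar and carton above 0.11 m and linear speed of jar below 0.02 m/s and contact force between jar and the fingers below 0.05 N and value of joint each of wall_front, wall_left, wall_right below 1.3 rad), for 0.2 s.
At the end, for the whole second after the job is handed in: All four walls stand upright within 0.2 rad (fold angle 1.37 to 1.77), at rest; the tray lies flat on the worktop (tilt under 0.05 rad, not lifted 4 mm); the jar stands upright (within 0.1 rad) and at rest on the bare worktop, its axis more than 110 mm from the tray's centre (angle between jar's own z axis and vertical below 0.1 rad and height (world z) of jar below 0.0025 m and horizontal distance between jar and carton above 0.11 m and linear speed of each of jar, carton below 0.02 m/s and contact force between jar and the fingers below 0.05 N and value of joint wall_front between 1.37 and 1.77 rad and value of joint wall_left between 1.37 and 1.77 rad and value of joint wall_right between 1.37 and 1.77 rad and value of joint wall_back between 1.37 and 1.77 rad and angle between carton's own z axis and vertical below 0.05 rad and height (world z) of carton below 0.004 m and velocity of joint wall_front between -0.05 and 0.05 rad/s and velocity of joint wall_left between -0.05 and 0.05 rad/s and velocity of joint wall_right between -0.05 and 0.05 rad/s and velocity of joint wall_back between -0.05 and 0.05 rad/s); the robot touches nothing.
It fails at once if the jar is knocked over (tilted over 0.6 rad) (angle between jar's own z axis and vertical above 0.6 rad).
It fails at once if a bystander (tin, cup, shaker or lemon) is moved more than 30 mm (distance of any of tin, cup, shaker, lemon from where it was at the start of the episode above 0.03 m).
It also fails if it takes over 67 s, if anything falls off the work surface, if the arm or the gripper's body presses on something with over 40 N, if the wrist force passes 120 N, or if a joint passes its speed limit or range.

ROBOT

A 6-joint arm with a two-finger parallel gripper is mounted at the origin on a cart in front of the work surface, level with it; the furniture and walls round the work are solid. World frame = base frame: x ahead of the robot, y to its left, z up, the work surface at z = 0. Lengths are in m, angles in degrees, forces in N, time in s.
With the tool pointing down it reaches from about 0.35 to 0.875 m from the base axis. Payload 4.2 kg.
Tool frame: the origin (TCP) lies at the centre of the arm's flange, where the gripper is bolted on; the fingertips stand 182 mm ahead of it and the grasp point (between the pads) lies 164 mm ahead of it (r.nose_length is the distance from the TCP to the fingertips, in m); z points along the fingers, y is the line along which they close (so a half turn about z gives the same grasp; the last joint's range is limited). The gripper opens to 87 mm and grips with 3 to 60 N. Pads are 19 mm wide; open, the fingers measure 117 mm over their backs; the gripper's body (75 mm by 190 mm) begins 51 mm behind the grasp point.
Start: joints at [84.775, 22.042, 0.453, 0, -68.411, -14.817], TCP at [0.214, 0.587, 0.405] pointing down, gripper open.
Joint ranges: [-179.83, 179.83], [-69.29, 118.12], [-61.27, 80.66], [-181.25, 117.63], [-171.15, -9.14], [-177.46, 177.46]. Speed limits (degrees/s): [159.86, 159.86, 180, 180, 180, 180].

INTERFACE

Orientations are given as a 3x3 rotation matrix whose columns are the frame's x, y, z axes.
In Python, from station import r, vision gives the robot as it stands. The module is installed in compiled form; this text tells all that it offers.
- The arm moves only by the shell command python3 -m creep 'ROWS'. ROWS is JSON, a list of rows, each a list of 7 numbers: the opening, from -1 (shut) to 1 (fully open), then the shift along the tool's x, y, z in mm, then the turn, a rotation vector about the tool's x, y, z in degrees. A call has 1 to 8 rows; each row is the pose to reach, as a shift and turn from the pose commanded when the call began, along the tool's axes at that moment; what a row does not reach only later rows make up. A row lasts 1/12 s, in which the tool goes at most 41.7 mm and 7.16 degrees, less where a joint would pass 70% of its speed; a pose out of reach is approached as far as the arm can. A call with a gripper value outside its range is refused whole. The fingers move at their own pace and stop on an object; the grip force is fixed at half the most. Time passes only in rows, so rows that repeat a pose let the fingers close. It gives the time, the measured TCP pose, the force, the opening and the grip force at its end, in the units of the state.
- r.sense(): the state, without advancing time (a new reading comes with each control period).
- vision.capture(name): name is "scene" or "top" or "wrist"; returns (picture, depth): 384x512x3 uint8, red, green, blue; 384x512 float32, m along the optical axis (not along the pixel's ray), 0 where there is no reading.
- vision.camera_model(name): a dict with "vertical_fov" (degrees; the focal length in pixels is half the picture's height over the tangent of half this angle, whatever the lens; pixels are square), "cx", "cy" (the principal point, pixels), "extrinsics" (4x4, takes a point from camera to world coordinates); the wrist camera has in their place "mount" (4x4, takes a point from camera to tool coordinates, whose origin is the TCP and whose axes are the flange's). Camera axes: x right, y down, z forward; pixel columns grow to the right and rows downward; lengths in m; the calibration is good to about 2 mm. The wrist camera is an equidistant fisheye: a pixel r from the principal point sees the ray r / f radians off the axis. A picture is of the moment at which its call begins: read the wrist's pose just before it. camera_model takes no time and is no camera call.
- r.finish_job(): hands the job in; it is judged then, once.
Trained networks look in the newest picture that a camera, given by its name, has taken for a name from the list of things; names that differ only in an ending like _2 or _b are one class to them, and where a whole thing is asked for, a point or a joint stands for the part that bears it (a point fixed in the world has none). Each returns a list of dicts, best first, with "conf" (0 to 1); they miss things now and then, are a little off and sometimes report something else, mostly with a low value. They report only what shows in the picture. A call takes as long as a camera call. They do not tell look-alikes from the thing itself.
- vision.find_in(camera, thing): "uv" ([column, row] in pixels, amid what is visible of it).
- vision.cut_out(camera, thing): "region" (384x512 bool, what is visible of it) and "uv" ([column, row] in pixels, amid what is visible of it).
The state is a dict: "time_s": time; "joints": joint angles; "joint_velocities": joint speeds; "effort": joint torques, N m; "tcp_pos": TCP position; "ee_rot": TCP orientation; "wrist_force": force on the tool from outside, world axes, zero at the start; "moment": the same for the moment, N m; "gripper_width": opening from 0.0 (shut) to 1.0 (fully open); "gripper_force": force on a finger pad.
Only numpy, scipy, OpenCV 4.12 (cv2) and the standard library are available. Lean on these libraries where they do the work, as an engineer would, in place of code of your own. Each camera call takes 0.05 s, during which the arm holds its last target. There are 200 camera calls.

## Working session

There is one attempt and no reset: what is moved stays moved. The work goes in short steps, Python scripts to look and compute and a shell command to move; the robot and the scene stay as the last step left them, time stands still between calls to the robot, and variables do not carry over. Pictures are saved under pics/ and viewed, at most 10 in all, crops included, and the job is handed in when it is done.

```bash
mkdir -p pics; cat > h.py <<'E'
import numpy as np, cv2
from station import r, vision
def cam(name):
    m=vision.camera_model(name); f=192/np.tan(np.radians(m['vertical_fov'])/2); return m,f
def world(name,depth):
    m,f=cam(name); v,u=np.mgrid[0:384,0:512].astype(float); x=(u-m['cx']);y=(v-m['cy'])
    if name=='wrist':
        s=r.sense(); T=np.eye(4);T[:3,:3]=s['ee_rot'];T[:3,3]=s['tcp_pos'];E=T@np.array(m['mount'])
        rr=np.hypot(x,y)+1e-9;k=np.tan(np.minimum(rr/f,1.5))/rr; x=x*k;y=y*k
    else: E=np.array(m['extrinsics']);x=x/f;y=y/f
    P=np.stack([x*depth,y*depth,depth],-1)
    return P@E[:3,:3].T+E[:3,3]
E
python3 - <<'E'
from h import *
ims=[]
for n in ['scene','top']:
    p,d=vision.capture(n); W=world(n,d); np.savez(n+'.npz',p=p,W=W,d=d)
    cv2.imwrite(f'pics/{n}.png',cv2.resize(p[:,:,::-1],(768,576)))
    for t in ['carton','jar','tin','cup','shaker','lemon','wall_front','wall_left','wall_right']:
        for o in vision.cut_out(n,t)[:4]:
            P=W[o['region']&(d>0)]
            if len(P)==0: continue
            print(n,t,round(o['conf'],2),np.round(o['uv']),'lo',np.round(np.percentile(P,2,0),3),'hi',np.round(np.percentile(P,98,0),3))
print(r.sense()['ee_rot'],r.sense()['time_s'],vision.camera_model('wrist'))
E
```

```text
scene carton 0.56 [237. 161.] lo [0.356 0.147 0.001] hi [0.528 0.343 0.057]
scene jar 0.87 [225. 153.] lo [0.423 0.213 0.013] hi [0.465 0.254 0.113]
scene jar 0.8 [200. 208.] lo [0.342 0.065 0.022] hi [0.374 0.098 0.083]
scene jar 0.58 [185. 115.] lo [0.313 0.355 0.009] hi [0.369 0.408 0.142]
scene tin 0.71 [299. 144.] lo [0.621 0.22  0.001] hi [0.705 0.314 0.111]
scene tin 0.22 [202. 169.] lo [0.353 0.182 0.006] hi [0.394 0.291 0.047]
scene tin 0.17 [224. 157.] lo [0.423 0.213 0.013] hi [0.466 0.252 0.112]
scene cup 0.78 [288. 101.] lo [0.622 0.406 0.008] hi [0.692 0.482 0.08 ]
scene shaker 0.64 [224. 157.] lo [0.423 0.213 0.008] hi [0.467 0.255 0.112]
scene shaker 0.62 [326. 220.] lo [ 0.633 -0.037  0.009] hi [0.688 0.018 0.119]
scene lemon 0.76 [274. 293.] lo [ 0.49  -0.176  0.001] hi [ 0.547 -0.118  0.053]
scene lemon 0.75 [225. 158.] lo [0.422 0.213 0.007] hi [0.467 0.262 0.112]
scene wall_front 0.74 [198. 170.] lo [0.352 0.182 0.005] hi [0.395 0.291 0.047]
scene wall_left 0.63 [232. 139.] lo [0.401 0.302 0.005] hi [0.517 0.345 0.047]
scene wall_left 0.47 [257. 161.] lo [0.524 0
[... 984 characters left out ...]
03] hi [0.517 0.347 0.048]
top wall_right 0.66 [243. 210.] lo [0.402 0.144 0.004] hi [0.52  0.182 0.055]
[[ 9.39441206e-01 -3.42710111e-01 -1.74210907e-05]
 [-3.42710111e-01 -9.39441206e-01  3.72774220e-05]
 [-2.91414399e-05 -2.90495624e-05 -9.99999999e-01]] 1.0 {'vertical_fov': 65.70646984690485, 'cx': 256.3599075029152, 'cy': 194.02345528422862, 'mount': array([[ 6.80812374e-04, -9.59547159e-01, -2.81547131e-01,
         7.73856290e-02],
       [ 9.99999763e-01,  6.23610734e-04,  2.92769115e-04,
        -1.09199618e-05],
       [-1.05349960e-04, -2.81547263e-01,  9.59547356e-01,
         1.92721839e-02],
       [ 0.00000000e+00,  0.00000000e+00,  0.00000000e+00,
         1.00000000e+00]])}
```

View pics/scene.png

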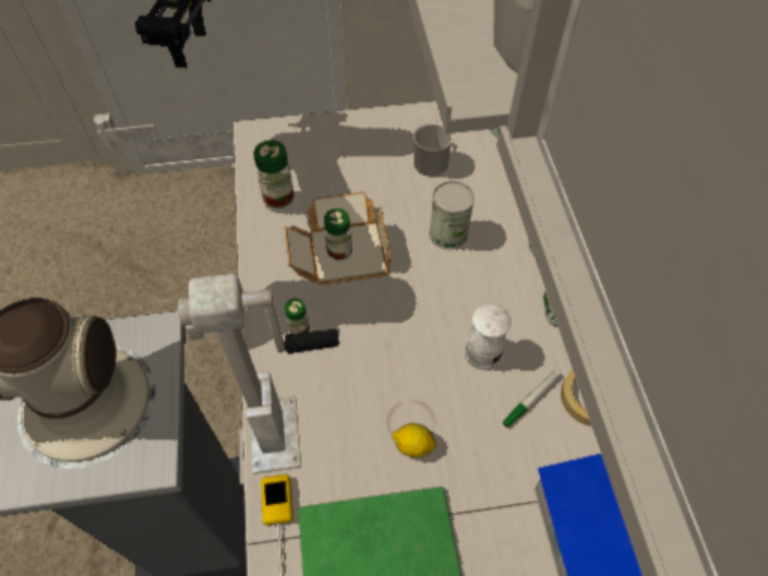

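View pics/top.png

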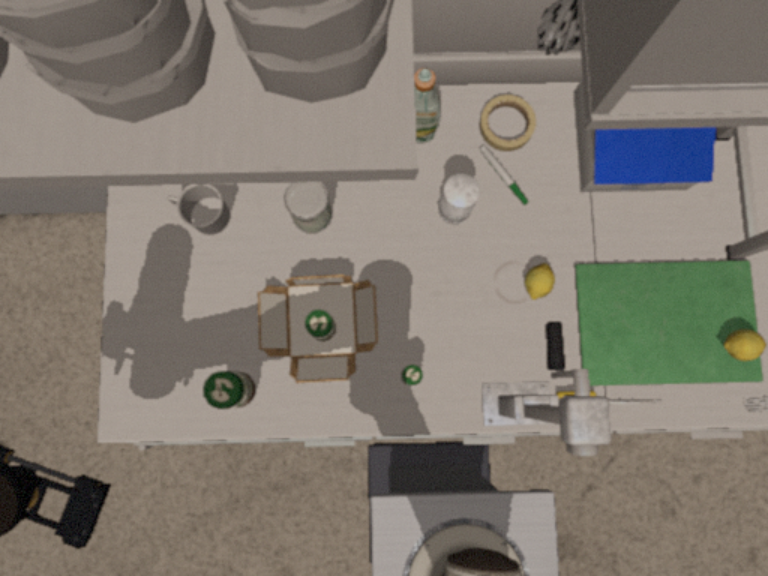

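```bash
python3 - <<'E'
from h import *
a=np.load('top.npz');W=a['W'];
for lo,hi,b,t in [((.33,.13),(.55,.36),.0,.09)]:
    m=(W[...,0]>lo[0])&(W[...,0]<hi[0])&(W[...,1]>lo[1])&(W[...,1]<hi[1])
    # print z grid in 10mm cells, max height mm
    for x in np.arange(.56,.33,-.01):
        row=[]
        for y in np.arange(.37,.12,-.01):
            k=(abs(W[...,0]-x)<.005)&(abs(W[...,1]-y)<.005)
            row.append('%4d'%(1000*W[...,2][k].max()) if k.any() else '   .')
        print('%.2f'%x,''.join(row))
# jar cap
k=(W[...,2]>.1)&(abs(W[...,0]-.445)<.04)&(abs(W[...,1]-.235)<.04)
P=W[k];print(P.min(0),P.max(0),P.mean(0),len(P))
E
```

```text
0.56    3   4   3   2   2   2   4   3   4   3   4   1   3   4   6   5   6   3   5   3   4   5   4   4   6
0.55    6   4   4   3   3   3   3   5   5   3   4   3   4   3   3   4   4   3   5   3   2   4   4   3   5
0.54    1   5   3   3   3   6   1   2   3   4   7   1   3   2   0   4   4   3   0   3   3   5   5   4   2
0.53    2   3   3   3   3   3   2  52  67  67  70  68  68  69  67  69  69  67  50   5   4  36   4   5   2
0.52    4   5   4  34  38  23  16  51  65  62  63  58  21  25  19   9   5   7   8  17  30  43  44   3   1
0.51    4   5  47  49  35  27  15   7   6   9   8   8   9   8   8   8   7   7   8  16  30  45  54   7   5
0.50    3   2  46  50  35  27  14   9   8   7   8   9  10   8   7   8   9   9   7  17  30  42  53   3   4
0.49    8   4  48  43  37  30  19   7   7   6   7   7   9   9  10  11   7   7   6  17  31  41  57  52   2
0.48    4   3  50  46  37  27  16   7   7  10   7   8   5   9   5   6   6   8   7  17  30  40  54  55   3
0.47    4   4  47  48  38  29  16   8   7   7   6   .   . 111   9   5  11   6   7  17  30  40  56  57   3
0.46    2   2  50  49  37  27  22   7   
[... 852 characters left out ...]
6  24  27  27  27  25  25  24  26  29  27   3   3   2   2   4
0.37  129   3   8   3   4   2   3  28  36  32  38  37  35  32  33  33  34  38  35  34   5   2   3   3   5
0.36  143 134   1   3   5   2   7   5  41  43  43  42  45  45  46  46  45  46  46   2   4   2   2   2   1
0.35  143 140   4   5   5   4   3   3   2  50  49  50  49  49  49  50  48  48  44   3   4   4   2   2   4
0.34  142 141   2   3   2   3   4   2   3   3   4   5   4   5   2   2   3   4   3   3   4   3   11182   2
0.33  142 142   5   4   2   3   3   4   4   1   4   4   4   3   2   5   3   3   1   3   6   2   2   4   3
[0.42149101 0.2161833  0.1004938 ] [0.46611697 0.26033271 0.11432489] [0.44337564 0.2384566  0.10943674] 265
```

The pictures show the tray at about (320,320) in the top view, with our jar standing in it. The two look-alikes are the tall jar at (222,390) and the small one at (412,375). The 46 mm jar is at (0.443, 0.237). I'll go over it with the tool's y axis along world y.

```bash
cat >> h.py <<'E'
def go(x,y,z,yaw=0):
    s=r.sense();R=np.array(s['ee_rot']);p=np.array(s['tcp_pos'])
    c,n=np.cos(np.radians(yaw)),np.sin(np.radians(yaw))
    D=np.array([[c,n,0],[n,-c,0],[0,0,-1.]])
    print('shift mm',np.round(R.T@(np.array([x,y,z])-p)*1000,1),'turn',np.round(np.degrees(cv2.Rodrigues(R.T@D)[0].ravel()),1),'t',s['time_s'])
E
python3 -m creep '[[1,40,30,0,0,0,-7],[1,80,60,0,0,0,-14],[1,120,90,0,0,0,-20],[1,160,120,0,0,0,-20],[1,200,150,0,0,0,-20],[1,240,180,0,0,0,-20],[1,290,217,0,0,0,-20],[1,335,251,0,0,0,-20]]'
python3 -m creep '[[1,0,0,0,0,0,0],[1,0,0,0,0,0,0]]'
python3 - <<'E'
from h import *
go(.443,.237,.30)
p,d=vision.capture('wrist');cv2.imwrite('pics/w1.png',p[:,:,::-1]);W=world('wrist',d)
np.savez('w1.npz',p=p,W=W,d=d)
for o in vision.cut_out('wrist','jar')[:3]:
    P=W[o['region']&(d>0)];Q=P[P[:,2]>.1];print(o['conf'],o['uv'],len(Q),Q.min(0),Q.max(0),Q.mean(0)) if len(Q) else 0
E
```

```text
time_s: 1.67
tcp_pos: [0.3968, 0.3061, 0.4052]
ee_rot: [[1.0, -0.0, 0.001], [-0.0, -1.0, 0.001], [0.001, -0.001, -1.0]]
wrist_force: [1.9, -0.6, 0.1]
gripper_width: 0.999
gripper_force: 0.0
time_s: 1.83
tcp_pos: [0.3972, 0.3061, 0.4051]
ee_rot: [[1.0, -0.005, 0.0], [-0.005, -1.0, 0.001], [0.0, -0.001, -1.0]]
wrist_force: [0.0, -0.2, -0.6]
gripper_width: 1.003
gripper_force: 0.0
shift mm [ 46.1  68.9 105.1] turn [-0.  -0.  -0.3] t 1.8333
0.62 [320.4, 141.1] 1701 [0.42092234 0.21823182 0.10013098] [0.46509733 0.26261663 0.11293357] [0.44310913 0.24137168 0.11002539]
0.61 [191.8, 222.8] 1253 [0.32549663 0.32436965 0.10003196] [0.43021775 0.41681672 0.30730463] [0.35721436 0.37683364 0.12967204]
```

```bash
python3 -m creep '[[1,23,34,30,0,0,0],[1,46,67,60,0,0,0],[1,46,67,60,0,0,0],[1,46,67,90,0,0,0],[1,46,67,120,0,0,0],[1,46,67,145,0,0,0],[1,46,67,161,0,0,0],[1,46,67,161,0,0,0]]'
python3 -m creep '[[0,0,0,0,0,0,0],[-0.5,0,0,0,0,0,0],[-1,0,0,0,0,0,0],[-1,0,0,0,0,0,0],[-1,0,0,0,0,0,0],[-1,0,0,0,0,0,0],[-1,0,0,0,0,0,0],[-1,0,0,0,0,0,0]]'
```

```text
time_s: 2.6
tcp_pos: [0.4409, 0.2415, 0.2402]
ee_rot: [[1.0, 0.001, -0.006], [0.001, -1.0, -0.005], [-0.006, 0.005, -1.0]]
wrist_force: [-0.0, -0.5, 0.9]
gripper_width: 0.998
gripper_force: 0.0
time_s: 3.27
tcp_pos: [0.4422, 0.2408, 0.244]
ee_rot: [[1.0, -0.001, 0.0], [-0.001, -1.0, 0.0], [0.0, -0.0, -1.0]]
wrist_force: [-0.8, -0.6, 2.7]
gripper_width: 0.517
gripper_force: 29.9
```

```bash
python3 - <<'E'
from h import *
W=np.load('w1.npz')['W']
for x in np.arange(.55,.33,-.01):
    print('%.2f'%x,''.join('%4d'%(1000*W[...,2][k].max()) if (k:=(abs(W[...,0]-x)<.005)&(abs(W[...,1]-y)<.005)).any() else '   .' for y in np.arange(.37,.12,-.01)))
# wall plane fits
for nm,b in dict(left=(.41,.51,.31,.345),right=(.41,.51,.14,.175),front=(.355,.385,.2,.285),back=(.51,.56,.2,.285)).items():
    zlo=.04 if nm=='back' else .012
    k=(W[...,0]>b[0])&(W[...,0]<b[1])&(W[...,1]>b[2])&(W[...,1]<b[3])&(W[...,2]>zlo)&(W[...,2]<.075)
    P=W[k];c=P.mean(0);n=np.linalg.svd(P-c)[2][2];print(nm,len(P),c.round(4),n.round(3))
E
```

```text
0.55    2   2   1   3   2   2   2   2   2   3   3   2   2   2   2   2   2   2   2   2   2   2   2   2   2
0.54    2   2   2   2   3   2   2   3   2   2   2   3   3   2   2   2   2   1   2   2   2   2   2   2   2
0.53    1   2   2   2   2   2   2  53  67  67  68  67  67  67  68  68  67  68  52   1   2   1   2   2   2
0.52    2   1   1  35  32  23  12  54  68  67  67  67  67  67  67  66  60  35   7  21  34  45  43   .   1
0.51    2   3  43  42  35  25  14   6   7   6   6   6   6   6   6   6   6   6   7  22  32  46  55   .   .
0.50    2   2  48  46  34  26  14   6   6   6   6   6   6   6   6   6   6   6   6  19  32  46  54   .   .
0.49    2   2  48  45  36  25  15   7   6   6   7   6   6   7   6   6   6   7   6  19  33  45  54   .   .
0.48    1   2  48  45  35  25  16   7   6   6   7   7   6   6   6   6   7   7   6  17  32  45  55   .   .
0.47    1   2  49  45  36  25 385   6   6   7   6   6  11 106   6   6   7   6   6  17  31  46  55  53   .
0.46    3   2  48  46  36  26  16   7   6   6   6 110 112 112 111 111   6   6   6  17  32  44  55  53   .
0.45    2   2  49  47  36  26  18   9   
[... 862 characters left out ...]
317 318 317  34  37  36  36  34   1   2   2   2   2
0.36  141 133   2   2   2   2   2  35  42  43  43 299  44  44  46  45  46  46  43   .   1   2   2   2   2
0.35  141 141   1   2   2   2   2   3  40  48  48  49  48  49  48  49  48  48  48   0   2   1   2   2   1
0.34  141 142   2   1   2   2   2   2   3   1   .   .   .   .   .   .   .   .   .   2   2   1   2   2   2
0.33    . 130   2   2   2   2   2   1   2   2   1   2   1   2   1   2   1   2   2   2   2   1   2   2   2
left 2490 [0.4593 0.3285 0.0294] [ 0.025 -0.696  0.717]
right 2673 [0.4599 0.1598 0.0368] [ 0.027 -0.803 -0.595]
front 1925 [0.3696 0.2431 0.0289] [-0.716 -0.027 -0.697]
back 530 [0.5251 0.2434 0.0603] [-0.994 -0.035  0.102]
```

The jar is held: opening 0.517, which is 45 mm. Tray centre is about (0.457, 0.243) with a yaw of 2°. Next I lift the jar and carry it to (0.49, -0.02).

```bash
python3 -m creep '[[-1,0,0,-12,0,0,0],[-1,0,0,-35,0,0,0],[-1,0,0,-65,0,0,0],[-1,0,0,-95,0,0,0],[-1,10,30,-95,0,0,0],[-1,20,65,-95,0,0,0],[-1,30,100,-95,0,0,0],[-1,35,135,-95,0,0,0]]'
python3 -m creep '[[-1,5,35,0,0,0,0],[-1,10,70,0,0,0,0],[-1,13,105,0,0,0,0],[-1,13,126,0,0,0,0],[-1,13,126,0,0,0,0],[-1,13,126,0,0,0,0]]'
python3 - <<'E'
from h import *
go(.49,-.02,.24)
E
```

```text
time_s: 3.93
tcp_pos: [0.4774, 0.1046, 0.3387]
ee_rot: [[1.0, -0.0, 0.0], [-0.0, -1.0, 0.0], [0.0, -0.0, -1.0]]
wrist_force: [-0.1, -0.1, -1.8]
gripper_width: 0.519
gripper_force: 29.9
time_s: 4.43
tcp_pos: [0.4897, -0.0213, 0.3383]
ee_rot: [[1.0, -0.004, -0.001], [-0.004, -1.0, 0.0], [-0.001, -0.0, -1.0]]
wrist_force: [0.1, -0.1, -1.1]
gripper_width: 0.515
gripper_force: 29.9
shift mm [ 0.4 -1.3 98.3] turn [-0.   0.1 -0.2] t 4.4333
```

```bash
python3 - <<'E'
from h import *
p,d=vision.capture('scene');W=world('scene',d);x,y,z=W[...,0],W[...,1],W[...,2]
k=(abs(x-.49)<.035)&(abs(y+.02)<.03)&(z>.06)&(z<.14)
print('lowest jar pts',np.percentile(z[k],[0.5,2,5]) if k.any() else None)
k=(abs(x-.49)<.04)&(abs(y+.02)<.04)&(z<.05);print('worktop',k.sum(),np.percentile(z[k],[1,50,99]) if k.any() else 0)
E
python3 -m creep '[[-1,0,0,30,0,0,0],[-1,0,0,60,0,0,0],[-1,0,0,80,0,0,0],[-1,0,0,90,0,0,0],[-1,0,0,94,0,0,0],[-1,0,0,96,0,0,0],[-1,0,0,97,0,0,0],[-1,0,0,97,0,0,0]]'
```

```text
lowest jar pts [0.09963818 0.09964235 0.0996507 ]
worktop 801 [-0.00406934  0.0003614   0.00472096]
time_s: 5.15
tcp_pos: [0.4904, -0.0196, 0.2424]
ee_rot: [[1.0, 0.0, 0.002], [0.0, -1.0, 0.0], [0.002, -0.0, -1.0]]
wrist_force: [-0.1, 0.1, -1.2]
gripper_width: 0.52
gripper_force: 29.9
```

```bash
python3 -m creep '[[-1,0,0,1,0,0,0],[-1,0,0,1,0,0,0],[-1,0,0,1.5,0,0,0],[-1,0,0,1.5,0,0,0]]'
```

```text
time_s: 5.48
tcp_pos: [0.4901, -0.0201, 0.2405]
ee_rot: [[1.0, -0.001, 0.001], [-0.001, -1.0, 0.0], [0.001, -0.0, -1.0]]
wrist_force: [0.4, 0.1, -2.4]
gripper_width: 0.521
gripper_force: 29.9
```

```bash
python3 -m creep '[[-1,0,0,0.5,0,0,0],[-1,0,0,1,0,0,0],[-1,0,0,1,0,0,0]]'
```

```text
time_s: 5.73
tcp_pos: [0.4903, -0.0201, 0.24]
ee_rot: [[1.0, -0.0, 0.001], [-0.0, -1.0, -0.0], [0.001, 0.0, -1.0]]
wrist_force: [-0.7, 0.3, 4.6]
gripper_width: 0.515
gripper_force: 29.9
```

Contact: +4.6 N upward at z 0.240, as expected. Release.

```bash
python3 -m creep '[[0.2,0,0,0,0,0,0],[0.4,0,0,0,0,0,0],[0.7,0,0,0,0,0,0],[1,0,0,0,0,0,0],[1,0,0,0,0,0,0],[1,0,0,0,0,0,0],[1,0,0,0,0,0,0],[1,0,0,0,0,0,0]]'
python3 -m creep '[[1,0,0,-10,0,0,0],[1,0,0,-40,0,0,0],[1,0,0,-70,0,0,0],[1,0,0,-100,0,0,0],[1,0,0,-130,0,0,0],[1,0,0,-130,0,0,0]]'
python3 - <<'E'
from h import *
p,d=vision.capture('wrist');cv2.imwrite('pics/w2.png',p[:,:,::-1]);W=world('wrist',d)
for o in vision.cut_out('wrist','jar')[:2]:
    P=W[o['region']&(d>0)];Q=P[(P[:,2]>.095)&(P[:,2]<.115)];print(o['conf'],o['uv'],len(Q),Q.min(0),Q.max(0),Q.mean(0)) if len(Q) else 0
go(.457,.115,.36)
E
```

```text
time_s: 6.4
tcp_pos: [0.49, -0.0201, 0.2392]
ee_rot: [[1.0, -0.001, -0.0], [-0.001, -1.0, -0.0], [-0.0, 0.0, -1.0]]
wrist_force: [0.7, 0.7, -0.2]
gripper_width: 0.976
gripper_force: 0.0
time_s: 6.9
tcp_pos: [0.4915, -0.02, 0.3757]
ee_rot: [[1.0, 0.001, 0.013], [0.001, -1.0, 0.002], [0.013, -0.002, -1.0]]
wrist_force: [0.8, -0.5, 1.1]
gripper_width: 1.001
gripper_force: 0.0
0.59 [258.3, 195.0] 1912 [ 0.46702869 -0.04256758  0.09504305] [0.51089043 0.00051194 0.10575554] [ 0.49026276 -0.02113833  0.10328781]
shift mm [ -33.1 -135.1   10.6] turn [-0.1 -0.2 -0.1] t 7.0
```

View pics/w2.png

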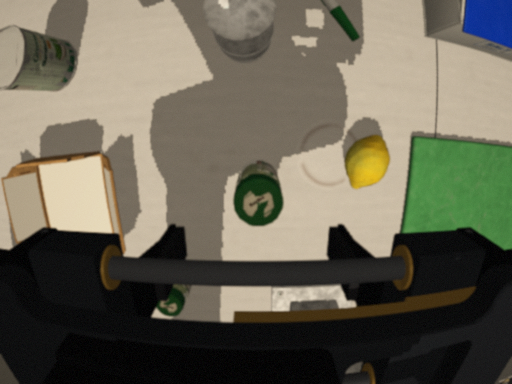

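The jar (258,195) is standing free at (0.490, -0.021), and nothing near it has been disturbed. Now I go outside the right wall with the fingers shut.

```bash
python3 -m creep '[[-1,-10,-35,0,0,0,0],[-1,-22,-70,0,0,0,0],[-1,-34,-105,0,0,0,0],[-1,-46,-138,0,0,0,0],[-1,-46,-138,0,0,0,0],[-1,-46,-138,30,0,0,0],[-1,-46,-138,60,0,0,0],[-1,-46,-138,60,0,0,0]]'
python3 - <<'E'
from h import *
go(.445,.118,.212)
E
```

```text
time_s: 7.67
tcp_pos: [0.4417, 0.1167, 0.3034]
ee_rot: [[1.0, -0.002, -0.013], [-0.002, -1.0, -0.006], [-0.013, 0.006, -1.0]]
wrist_force: [-1.2, -0.8, -0.7]
gripper_width: 0.477
gripper_force: 0.0
shift mm [ 4.4 -1.9 91.4] turn [ 0.4  0.7 -0.1] t 7.6667
```

```bash
python3 -m creep '[[-1,0,0,0,0,0,0],[-1,0,0,0,0,0,0],[-1,0,0,0,0,0,0],[-1,0,0,25,0,0,0],[-1,0,0,55,0,0,0],[-1,0,0,80,0,0,0],[-1,0,0,98,0,0,0],[-1,0,0,98,0,0,0]]'
```

```text
time_s: 8.33
tcp_pos: [0.4437, 0.1173, 0.2094]
ee_rot: [[1.0, -0.002, -0.004], [-0.002, -1.0, -0.003], [-0.004, 0.003, -1.0]]
wrist_force: [-0.2, 0.4, 0.8]
gripper_width: 0.01
gripper_force: 0.0
```

```bash
python3 -m creep '[[-1,0,0,0,0,0,0],[-1,0,-6,0,0,0,0],[-1,0,-14,0,0,0,0],[-1,0,-22,0,0,0,0],[-1,0,-30,0,0,0,0],[-1,0,-36,0,0,0,0],[-1,0,-40,0,0,0,0],[-1,0,-40,0,0,0,0]]'
```

```text
time_s: 9.0
tcp_pos: [0.4443, 0.1591, 0.2115]
ee_rot: [[1.0, 0.001, 0.001], [0.001, -1.0, 0.001], [0.001, -0.001, -1.0]]
wrist_force: [-0.5, -0.3, -0.5]
gripper_width: 0.006
gripper_force: 0.0
```

```bash
cat >> h.py <<'E'
def walls():
    # tray-frame profile of the wall tops from both fixed cameras
    for n in ['top','scene']:
        p,d=vision.capture(n);W=world(n,d);W=W[d>0]
        c,s=np.cos(.036),np.sin(.036);Q=(W[:,:2]-[.457,.243])@np.array([[c,-s],[s,c]]);z=W[:,2]
        for nm,a,b in [('right',-Q[:,1]-60,0),('left',Q[:,1],0),('front',-Q[:,0],0),('back',Q[:,0],0)]:
            o=(-Q[:,1] if nm=='right' else a)-(.065 if nm in('front','back') else .06)
            t=Q[:,0] if nm in('right','left') else Q[:,1]
            k=(abs(t)<.045)&(o>-.04)&(o<.075)&(z>.028)&(z<.075)
            if k.sum()<15: print(n,nm,'few',k.sum()); continue
            zt=np.percentile(z[k],97);e=k&(z>zt-.008)
            print(n,nm,k.sum(),'top z mm %.0f'%(zt*1e3),'outward mm of top: med %.0f'%(np.median(o[e])*1e3),'10-90',np.round(np.percentile(o[e],[10,90])*1e3))
E
python3 - <<'E'
from h import *
walls()
E
```

```text
top right few 0
top left 289 top z mm 49 outward mm of top: med 41 10-90 [36. 45.]
top front 112 top z mm 50 outward mm of top: med 39 10-90 [34. 42.]
top back 121 top z mm 69 outward mm of top: med 5 10-90 [4. 8.]
scene right 67 top z mm 74 outward mm of top: med 37 10-90 [ 9. 39.]
scene left few 0
scene front 227 top z mm 49 outward mm of top: med 37 10-90 [33. 41.]
scene back 90 top z mm 69 outward mm of top: med 6 10-90 [4. 8.]
```

```bash
python3 -m creep '[[-1,0,-2,0,0,0,0],[-1,0,-4,0,0,0,0],[-1,0,-4,0,0,0,0],[-1,0,10,0,0,0,0],[-1,0,30,0,0,0,0],[-1,0,40,-30,0,0,0],[-1,0,40,-70,0,0,0],[-1,0,40,-100,0,0,0]]'
python3 -m creep '[[-1,-30,0,-10,0,0,0],[-1,-70,0,-20,0,0,0],[-1,-110,0,-20,0,0,0],[-1,-110,0,-20,0,0,0]]'
python3 - <<'E'
from h import *
walls()
go(.335,.237,.212)
E
```

```text
time_s: 9.77
tcp_pos: [0.4441, 0.1165, 0.3131]
ee_rot: [[1.0, -0.002, 0.0], [-0.002, -1.0, -0.0], [0.0, 0.0, -1.0]]
wrist_force: [1.3, 0.1, 0.6]
gripper_width: 0.006
gripper_force: 0.0
time_s: 10.1
tcp_pos: [0.3285, 0.1147, 0.3306]
ee_rot: [[1.0, 0.0, -0.004], [0.0, -1.0, -0.0], [-0.004, 0.0, -1.0]]
wrist_force: [0.4, -0.3, -0.0]
gripper_width: 0.009
gripper_force: 0.0
top right 66 top z mm 69 outward mm of top: med 5 10-90 [4. 7.]
top left 336 top z mm 48 outward mm of top: med 41 10-90 [36. 45.]
top front 194 top z mm 49 outward mm of top: med 38 10-90 [33. 42.]
top back 138 top z mm 69 outward mm of top: med 6 10-90 [4. 7.]
scene right 298 top z mm 67 outward mm of top: med 8 10-90 [ 5. 10.]
scene left 309 top z mm 48 outward mm of top: med 38 10-90 [33. 42.]
scene front 137 top z mm 45 outward mm of top: med 31 10-90 [29. 36.]
scene back 92 top z mm 69 outward mm of top: med 6 10-90 [4. 8.]
shift mm [   2.1 -119.6  119.9] turn [-0.1 -0.1  0.1] t 10.2
```

```bash
python3 -m creep '[[-1,-4,-40,0,0,0,0],[-1,-8,-80,0,0,0,0],[-1,-12,-120,0,0,0,0],[-1,-12,-120,10,0,0,0],[-1,-12,-120,45,0,0,0],[-1,-12,-120,80,0,0,0],[-1,-12,-120,110,0,0,0],[-1,-12,-120,120,0,0,0]]'
python3 -m creep '[[-1,0,0,0,0,0,0],[-1,0,0,0,0,0,0]]'
```

```text
time_s: 10.87
tcp_pos: [0.3225, 0.237, 0.2073]
ee_rot: [[1.0, -0.003, -0.004], [-0.003, -1.0, -0.006], [-0.004, 0.006, -1.0]]
wrist_force: [-0.8, 0.1, 0.2]
gripper_width: 0.002
gripper_force: 0.0
time_s: 11.03
tcp_pos: [0.3233, 0.2383, 0.2106]
ee_rot: [[1.0, -0.002, -0.001], [-0.002, -1.0, -0.002], [-0.001, 0.002, -1.0]]
wrist_force: [-0.1, 0.0, 0.4]
gripper_width: 0.004
gripper_force: 0.0
```

```bash
python3 -m creep '[[-1,10,0,0,0,0,0],[-1,18,0,0,0,0,0],[-1,26,0,0,0,0,0],[-1,34,0,0,0,0,0],[-1,42,0,0,0,0,0],[-1,49,0,0,0,0,0],[-1,53,0,0,0,0,0],[-1,53,0,0,0,0,0]]'
python3 -m creep '[[-1,0,0,0,0,0,0],[-1,-15,0,0,0,0,0],[-1,-40,0,0,0,0,0],[-1,-45,0,-30,0,0,0],[-1,-45,0,-60,0,0,0],[-1,-45,0,-100,0,0,0],[-1,-45,0,-130,0,0,0],[-1,-45,0,-130,0,0,0]]'
python3 - <<'E'
from h import *
walls()
go(.46,.375,.34)
E
```

```text
time_s: 11.7
tcp_pos: [0.3765, 0.238, 0.2123]
ee_rot: [[1.0, -0.002, 0.001], [-0.002, -1.0, 0.001], [0.001, -0.001, -1.0]]
wrist_force: [-3.4, 0.0, 3.6]
gripper_width: 0.007
gripper_force: 3.2
time_s: 12.37
tcp_pos: [0.3318, 0.2396, 0.348]
ee_rot: [[1.0, 0.001, 0.011], [0.001, -1.0, 0.013], [0.011, -0.013, -1.0]]
wrist_force: [0.1, 0.2, 0.1]
gripper_width: 0.006
gripper_force: 0.0
top right 56 top z mm 69 outward mm of top: med 6 10-90 [4. 8.]
top left 234 top z mm 49 outward mm of top: med 40 10-90 [34. 44.]
top front 254 top z mm 53 outward mm of top: med -1 10-90 [-5.  2.]
top back 155 top z mm 69 outward mm of top: med 40 10-90 [38. 42.]
scene right 224 top z mm 68 outward mm of top: med 9 10-90 [ 6. 10.]
scene left 226 top z mm 48 outward mm of top: med 37 10-90 [33. 42.]
scene front 217 top z mm 53 outward mm of top: med -1 10-90 [-5.  2.]
scene back 104 top z mm 69 outward mm of top: med 40 10-90 [39. 42.]
shift mm [ 129.3 -137.     3.8] turn [-0.3 -0.2 -0.1] t 12.4667
```

The front push slid the tray about 34 mm back and the wall stayed at about 0.95 rad: the free edge stuck on the finger by friction. Next time I push along the edge's arc, rising as I go. First I re-measure the tray.

```bash
python3 - <<'E'
from h import *
p,d=vision.capture('top');W=world('top',d);p2,d2=vision.capture('wrist');W2=world('wrist',d2)
cv2.imwrite('pics/w3.png',p2[:,:,::-1])
for nm,b,zr in [('left',(.445,.545,.31,.345),(.012,.07)),('right',(.44,.55,.165,.2),(.06,.075)),('front',(.375,.43,.2,.285),(.015,.06)),('back',(.54,.58,.2,.285),(.06,.075))]:
  for n,w in (('top',W),('wrist',W2)):
    k=(w[...,0]>b[0])&(w[...,0]<b[1])&(w[...,1]>b[2])&(w[...,1]<b[3])&(w[...,2]>zr[0])&(w[...,2]<zr[1])
    P=w[k]
    if len(P)<30: print(nm,n,'few');continue
    c=P.mean(0);V=np.linalg.svd(P-c)[2];print(nm,n,len(P),c.round(4),'line' if zr[0]==.06 else 'normal',(V[0] if zr[0]==.06 else V[2]).round(3),'max z',P[:,2].max().round(3),'min',P.min(0).round(3))
E
```

```text
left top 543 [0.4935 0.3284 0.0293] normal [-0.029  0.7   -0.714] max z 0.051 min [0.445 0.31  0.012]
left wrist 3130 [0.4846 0.3282 0.0296] normal [-0.032  0.695 -0.718] max z 0.048 min [0.445 0.31  0.012]
right top 68 [0.4978 0.1787 0.0653] line [-0.999 -0.044 -0.01 ] max z 0.072 min [0.447 0.175 0.06 ]
right wrist 412 [0.4763 0.1775 0.0648] line [-0.999 -0.048  0.004] max z 0.068 min [0.445 0.174 0.06 ]
front top 360 [0.4058 0.2401 0.0343] normal [0.77  0.03  0.637] max z 0.056 min [0.389 0.2   0.015]
front wrist 3043 [0.402  0.2422 0.0361] normal [-0.767 -0.036 -0.641] max z 0.054 min [0.385 0.2   0.015]
back top 65 [0.5619 0.2429 0.0653] line [ 0.044 -0.999  0.006] max z 0.072 min [0.558 0.202 0.06 ]
back wrist few
```

View pics/w3.png

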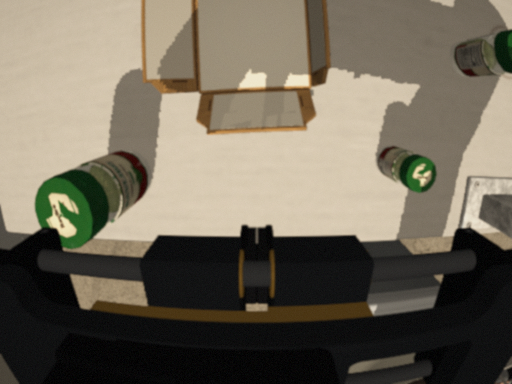

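The front wall (250,110) leans out at 0.88 rad. Its crease is now at x ≈ 0.427, with tray centre about (0.491, 0.243).

```bash
python3 -m creep '[[-1,15,0,20,0,0,0],[-1,29,0,50,0,0,0],[-1,29,0,80,0,0,0],[-1,29,0,105,0,0,0],[-1,29,0,125,0,0,0],[-1,29,0,138,0,0,0],[-1,29,0,138,0,0,0],[-1,29,0,138,0,0,0]]'
python3 - <<'E'
from h import *
go(.3705,.24,.204)
E
```

```text
time_s: 13.23
tcp_pos: [0.3591, 0.2376, 0.2018]
ee_rot: [[1.0, -0.001, -0.003], [-0.001, -1.0, -0.004], [-0.003, 0.004, -1.0]]
wrist_force: [0.4, -0.4, 0.7]
gripper_width: 0.0
gripper_force: 0.0
shift mm [11.4 -2.4 -2.2] turn [ 0.2  0.1 -0. ] t 13.2333
```

```bash
python3 -m creep '[[-1,8,0,0,0,0,0],[-1,13,0,-1,0,0,0],[-1,16,0,-4,0,0,0],[-1,19,0,-8,0,0,0],[-1,22,0,-12,0,0,0],[-1,25,0,-15,0,0,0],[-1,28,0,-18,0,0,0],[-1,30,0,-20,0,0,0]]'
python3 - <<'E'
from h import *
p,d=vision.capture('top');W=world('top',d)
k=(abs(W[...,0]-.56)<.03)&(abs(W[...,1]-.243)<.04)&(W[...,2]>.06)&(W[...,2]<.075)
print('back wall x',W[k][:,0].mean())
E
```

```text
time_s: 13.9
tcp_pos: [0.3896, 0.238, 0.2239]
ee_rot: [[1.0, -0.001, 0.001], [-0.001, -1.0, 0.001], [0.001, -0.001, -1.0]]
wrist_force: [-0.4, -0.1, 0.1]
gripper_width: 0.002
gripper_force: 0.3
back wall x 0.5618250355316514
```

Tray didn't slide. Continue.

```bash
python3 -m creep '[[-1,3,0,-1,0,0,0],[-1,6,0,-2,0,0,0],[-1,9,0,-3,0,0,0],[-1,12,0,-4,0,0,0],[-1,15,0,-4,0,0,0],[-1,18,0,-4,0,0,0],[-1,21,0,-4,0,0,0],[-1,21,0,-4,0,0,0]]'
python3 -m creep '[[-1,0,0,0,0,0,0],[-1,-15,0,0,0,0,0],[-1,-40,0,0,0,0,0],[-1,-50,0,-30,0,0,0],[-1,-50,0,-70,0,0,0],[-1,-50,0,-110,0,0,0],[-1,-50,0,-110,0,0,0]]'
sed -i 's/\[.457,.243\]/[.491,.243]/' h.py
python3 - <<'E'
from h import *
walls()
go(.49,.368,.34)
E
```

```text
time_s: 14.62
tcp_pos: [0.4108, 0.238, 0.2271]
ee_rot: [[1.0, -0.001, 0.0], [-0.001, -1.0, -0.0], [0.0, 0.0, -1.0]]
wrist_force: [0.3, 0.3, 0.3]
gripper_width: 0.002
gripper_force: 0.0
time_s: 15.2
tcp_pos: [0.3615, 0.2397, 0.3448]
ee_rot: [[1.0, 0.002, 0.012], [0.002, -1.0, 0.012], [0.012, -0.012, -1.0]]
wrist_force: [0.6, -0.1, -0.5]
gripper_width: 0.004
gripper_force: 0.0
top right 64 top z mm 70 outward mm of top: med 5 10-90 [3. 6.]
top left 310 top z mm 49 outward mm of top: med 42 10-90 [37. 45.]
top front 44 top z mm 70 outward mm of top: med -0 10-90 [-1.  2.]
top back 233 top z mm 72 outward mm of top: med 7 10-90 [ 5. 67.]
scene right 296 top z mm 68 outward mm of top: med 7 10-90 [4. 9.]
scene left 303 top z mm 48 outward mm of top: med 39 10-90 [34. 43.]
scene front 40 top z mm 69 outward mm of top: med -0 10-90 [-2.  1.]
scene back 177 top z mm 72 outward mm of top: med 8 10-90 [ 5. 71.]
shift mm [ 1.298e+02 -1.300e+02 -1.000e-01] turn [-0.2 -0.2 -0. ] t 15.3
```

The front wall is up. Next is the left wall, using the same rising push.

```bash
python3 -m creep '[[-1,35,-10,0,0,0,0],[-1,70,-40,0,0,0,0],[-1,100,-75,0,0,0,0],[-1,130,-110,0,0,0,0],[-1,130,-142,0,0,0,0],[-1,130,-142,0,0,0,0],[-1,130,-142,20,0,0,0],[-1,130,-142,50,0,0,0]]'
python3 -m creep '[[-1,0,0,30,0,0,0],[-1,0,0,60,0,0,0],[-1,0,0,80,0,0,0],[-1,0,0,84,0,0,0],[-1,0,0,84,0,0,0],[-1,0,0,84,0,0,0]]'
python3 - <<'E'
from h import *
go(.49,.367,.204)
E
```

```text
time_s: 15.97
tcp_pos: [0.4908, 0.381, 0.2872]
ee_rot: [[1.0, 0.0, 0.002], [0.0, -1.0, 0.002], [0.002, -0.002, -1.0]]
wrist_force: [0.1, -0.2, 0.9]
gripper_width: 0.007
gripper_force: 0.0
time_s: 16.47
tcp_pos: [0.4905, 0.38, 0.2033]
ee_rot: [[1.0, -0.0, 0.0], [-0.0, -1.0, -0.0], [0.0, 0.0, -1.0]]
wrist_force: [0.8, 0.1, -0.4]
gripper_width: 0.001
gripper_force: 0.0
shift mm [-0.5 13.  -0.7] turn [ 0. -0. -0.] t 16.4667
```

```bash
python3 -m creep '[[-1,0,9,0,0,0,0],[-1,0,12,-2,0,0,0],[-1,0,15,-6,0,0,0],[-1,0,18,-10,0,0,0],[-1,0,21,-13,0,0,0],[-1,0,24,-16,0,0,0],[-1,0,27,-19,0,0,0],[-1,0,30,-21,0,0,0]]'
python3 -m creep '[[-1,0,3,-1,0,0,0],[-1,0,6,-2,0,0,0],[-1,0,9,-3,0,0,0],[-1,0,12,-4,0,0,0],[-1,0,16,-5,0,0,0],[-1,0,20,-5,0,0,0],[-1,0,24,-5,0,0,0],[-1,0,25,-5,0,0,0]]'
python3 -m creep '[[-1,0,0,0,0,0,0],[-1,0,-15,0,0,0,0],[-1,0,-35,0,0,0,0],[-1,0,-45,-30,0,0,0],[-1,0,-45,-70,0,0,0],[-1,0,-45,-110,0,0,0],[-1,0,-45,-140,0,0,0],[-1,0,-45,-140,0,0,0]]'
python3 - <<'E'
from h import *
walls()
p,d=vision.capture('top');cv2.imwrite('pics/t4.png',cv2.resize(p[140:300,130:350,::-1],None,fx=3,fy=3))
p,d=vision.capture('scene');cv2.imwrite('pics/s4.png',cv2.resize(p[100:260,150:370,::-1],None,fx=3,fy=3))
E
```

```text
time_s: 17.13
tcp_pos: [0.4906, 0.3501, 0.2253]
ee_rot: [[1.0, -0.0, 0.002], [-0.0, -1.0, 0.002], [0.002, -0.002, -1.0]]
wrist_force: [0.3, 1.1, 1.4]
gripper_width: 0.004
gripper_force: 0.9
time_s: 17.8
tcp_pos: [0.4902, 0.324, 0.229]
ee_rot: [[1.0, -0.001, -0.001], [-0.001, -1.0, -0.001], [-0.001, 0.001, -1.0]]
wrist_force: [0.5, 0.9, 0.4]
gripper_width: 0.006
gripper_force: 0.4
time_s: 18.47
tcp_pos: [0.4913, 0.3716, 0.3774]
ee_rot: [[1.0, 0.001, 0.011], [0.001, -1.0, 0.01], [0.011, -0.01, -1.0]]
wrist_force: [0.5, -0.0, -0.0]
gripper_width: 0.004
gripper_force: 0.0
top right 65 top z mm 69 outward mm of top: med 5 10-90 [3. 6.]
top left 181 top z mm 68 outward mm of top: med 9 10-90 [ 7. 11.]
top front 80 top z mm 70 outward mm of top: med 1 10-90 [-1.  2.]
top back 233 top z mm 71 outward mm of top: med 6 10-90 [ 5. 68.]
scene right 293 top z mm 68 outward mm of top: med 7 10-90 [4. 9.]
scene left 342 top z mm 67 outward mm of top: med 6 10-90 [ 4. 10.]
scene front 40 top z mm 68 outward mm of top: med -0 10-90 [-2.  2.]
scene back 181 top z mm 72 outward mm of top: med 8 10-90 [ 5. 71.]
```

View pics/s4.png

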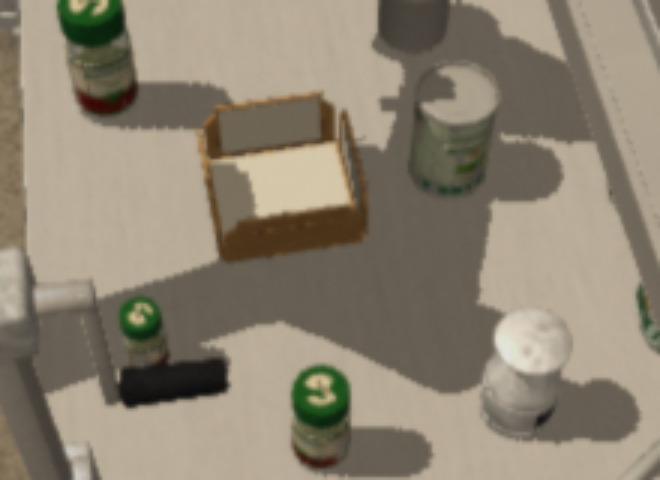

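View pics/t4.png

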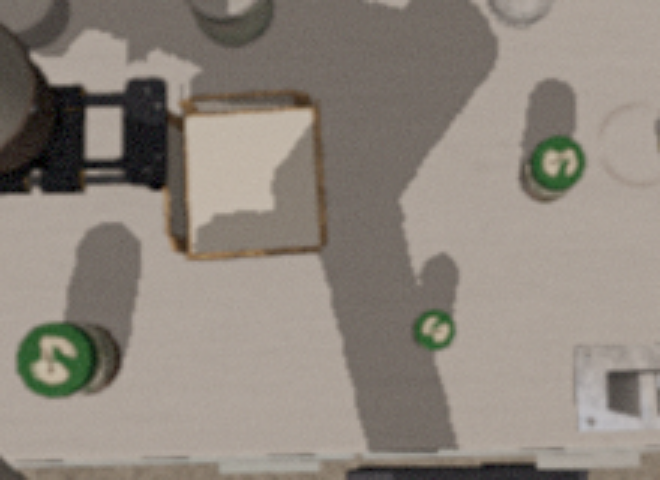

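All four walls are up. The box is at (265,175) in the scene crop, and the jar stands at (320,415). I'll fit the planes to get the fold angles.

```bash
python3 - <<'E'
from h import *
c,s=np.cos(.04),np.sin(.04)
for n in ['scene','top']:
    p,d=vision.capture(n);W=world(n,d)[d>0];Q=(W[:,:2]-[.491,.243])@np.array([[c,-s],[s,c]]);z=W[:,2]
    for nm,o,t,h in [('left',Q[:,1],Q[:,0],.06),('right',-Q[:,1],Q[:,0],.06),('front',-Q[:,0],Q[:,1],.065),('back',Q[:,0],Q[:,1],.065)]:
        k=(abs(t)<.045)&(abs(o-h-.004)<.012)&(z>.015)&(z<.064)
        if k.sum()<60: print(n,nm,'few',k.sum()); continue
        a=np.polyfit(z[k],o[k],1); print(n,nm,k.sum(),'fold %.2f'%(np.pi/2-np.arctan(a[0])),'at z=.004 %.1f'%(1e3*(np.polyval(a,.004)-h)),'spread z',z[k].std().round(3))
print(r.sense()['tcp_pos'])
E
```

```text
scene left 409 fold 1.44 at z=.004 -1.3 spread z 0.014
scene right 338 fold 1.53 at z=.004 4.9 spread z 0.014
scene front few 5
scene back 88 fold 1.55 at z=.004 4.1 spread z 0.015
top left 164 fold 1.44 at z=.004 -0.5 spread z 0.014
top right few 16
top front few 43
top back 131 fold 1.55 at z=.004 3.7 spread z 0.015
[0.49006058 0.36983348 0.36726174]
```

The left wall is at 1.44, too near the 1.37 limit, so I nudge it 6 mm further in.

```bash
python3 -m creep '[[-1,0,0,40,0,0,0],[-1,0,0,80,0,0,0],[-1,0,0,115,0,0,0],[-1,0,0,140,0,0,0],[-1,0,0,140,0,0,0],[-1,0,18,140,0,0,0],[-1,0,34,140,0,0,0],[-1,0,40,140,0,0,0]]'
python3 -m creep '[[-1,0,2,-1,0,0,0],[-1,0,5,-1,0,0,0],[-1,0,8,-1,0,0,0],[-1,0,11,-1,0,0,0],[-1,0,12,-1,0,0,0],[-1,0,12,-1,0,0,0]]'
python3 -m creep '[[-1,0,-10,0,0,0,0],[-1,0,-30,0,0,0,0],[-1,0,-45,-20,0,0,0],[-1,0,-45,-60,0,0,0],[-1,0,-45,-100,0,0,0],[-1,0,-45,-140,0,0,0],[-1,0,-45,-140,0,0,0]]'
python3 - <<'E'
from h import *
c,s=np.cos(.04),np.sin(.04)
for n in ['scene','top']:
    p,d=vision.capture(n);W=world(n,d)[d>0];Q=(W[:,:2]-[.491,.243])@np.array([[c,-s],[s,c]]);z=W[:,2]
    for nm,o,t,h in [('left',Q[:,1],Q[:,0],.06),('right',-Q[:,1],Q[:,0],.06),('back',Q[:,0],Q[:,1],.065)]:
        k=(abs(t)<.045)&(abs(o-h-.004)<.012)&(z>.015)&(z<.064)
        if k.sum()<60: print(n,nm,'few',k.sum()); continue
        a=np.polyfit(z[k],o[k],1); print(n,nm,k.sum(),'fold %.2f'%(np.pi/2-np.arctan(a[0])))
walls(); print(r.sense()['tcp_pos'])
E
```

```text
time_s: 19.43
tcp_pos: [0.4903, 0.3282, 0.2299]
ee_rot: [[1.0, -0.002, -0.0], [-0.002, -1.0, -0.001], [-0.0, 0.001, -1.0]]
wrist_force: [0.5, -0.1, 0.2]
gripper_width: 0.002
gripper_force: 0.0
time_s: 19.93
tcp_pos: [0.4903, 0.318, 0.2305]
ee_rot: [[1.0, -0.001, 0.0], [-0.001, -1.0, 0.0], [0.0, -0.0, -1.0]]
wrist_force: [-0.1, 0.5, -0.2]
gripper_width: 0.008
gripper_force: 0.1
time_s: 20.52
tcp_pos: [0.4916, 0.365, 0.38]
ee_rot: [[1.0, 0.002, 0.014], [0.002, -1.0, 0.011], [0.014, -0.011, -1.0]]
wrist_force: [-0.1, 0.7, 1.3]
gripper_width: 0.005
gripper_force: 0.0
scene left 362 fold 1.55
scene right 325 fold 1.52
scene back 85 fold 1.56
top left 107 fold 1.54
top right few 21
top back 144 fold 1.54
top right 63 top z mm 69 outward mm of top: med 5 10-90 [3. 6.]
top left 83 top z mm 68 outward mm of top: med 3 10-90 [1. 4.]
top front 80 top z mm 69 outward mm of top: med 0 10-90 [-1.  2.]
top back 232 top z mm 72 outward mm of top: med 7 10-90 [ 5. 68.]
scene right 303 top z mm 68 outward mm of top: med 7 10-90 [5. 9.]
scene left 327 top z mm 68 outward mm of top: med 1 10-90 [-1.  4.]
scene front 42 top z mm 69 outward mm of top: med -0 10-90 [-2.  1.]
scene back 179 top z mm 73 outward mm of top: med 8 10-90 [ 5. 69.]
[0.48985959 0.36303502 0.36909661]
```

```bash
python3 -m creep '[[-1,0,0,-20,0,0,0],[-1,0,0,-20,0,0,0],[-1,0,0,-20,0,0,0],[-1,0,0,-20,0,0,0],[-1,0,0,-20,0,0,0],[-1,0,0,-20,0,0,0]]'; python3 -c "
from station import r
print(r.finish_job())"
```

```text
time_s: 21.22
tcp_pos: [0.4902, 0.3628, 0.389]
ee_rot: [[1.0, -0.001, -0.002], [-0.001, -1.0, -0.002], [-0.002, 0.002, -1.0]]
wrist_force: [0.4, 0.1, -0.1]
gripper_width: 0.005
gripper_force: 0.0
the job is handed in; nothing more can be done
None
```

The job is handed in at about 21 s, with no verdict returned. The jar stands upright on the bare worktop at about (0.49, -0.02), and all four walls measured 1.52–1.56 rad (front estimated from its top edge). One push slid the tray about 34 mm back, but the tin, cup, shaker and lemon were not touched.

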